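# Wind the glue timer to its stop and set it to 40 minutes

## Task

The glue on the strips needs 40 minutes: wind the bench timer by turning its knob clockwise past the double mark at the top (60 minutes) until you feel it come up against its stop, gently and without forcing it, then turn it back counter-clockwise until the pointer stands at 40 minutes, and let go. The long marks are ten minutes apart, so 40 is the second long mark counter-clockwise from the double one. Leave the other things where they are.

Things in the scene. Friction and masses are not known exactly. Their poses are not given: they have to be found in the camera images.
- timer: Bench timer, screwed down: wooden base plate 112x112x12 mm, on it a round grey case 106 mm across with a white face 50 mm above the bench and black marks round its edge. Origin: centre of the plate's underside, under the knob's axis. z up, x from the axis to the double mark (60 minutes), y to the 30 minute mark.
- knob_axis (a point): A point on the vertical turning axis of the dial, 73 mm above the bench: the height at which to grip. On the timer's face lies a flat steel disc 60 mm across (top at 55 mm above the bench) with a raised pointer; in its middle stands a round fluted black knob 47 mm across, from 55 to 89 mm above the bench. Disc and knob turn as one.
- dial (a joint): Angle of the dial in rad, growing clockwise seen from above: 0 at the 0 minute mark, 0.05236 (3 degrees) a minute, so 40 minutes is 2.094 and the double mark (60 minutes, top of the scale) is 3.142. It starts between 25 and 35 minutes. Dry friction of about 0.25 N m; it stays where it is left.
- pointer (a point): The tip of the raised steel pointer on the dial, 36 mm from the knob's axis, 55 mm above the bench. It turns with the dial.
- mark_60 (a point): The point which the pointer's tip reaches when it stands at the double mark, 60 minutes, the top of the scale: 36 mm from the knob's axis, 55 mm above the bench.
- mark_40 (a point): The point which the pointer's tip reaches when it stands at 40 minutes, the second long mark (10 minutes apart) counter-clockwise from the double one: 36 mm from the knob's axis, 55 mm above the bench.
- stop: Hidden fixed stop pin in the case; origin on the knob's axis, tells nothing. The dial meets it 15 to 40 degrees past the double mark: where differs each time, is not seen, only felt. From first touch torque rises by about 2 N m per rad above the friction. It acts 22 mm from the axis: 3 N (enough) is 0.066 N m, 12 N (too much) 0.26 N m; 0.15 N m above friction is right.
- brass_tin: Bystander: small open brass tin, 58 mm across, 39 mm high, loose on the bench beyond the timer. Origin at the centre of its underside.
- sheave_5: Bystander: grooved wooden pulley wheel lying flat, 63 mm across, 22 mm high, loose on the bench to the left of the timer. Origin at the centre of its underside.
- wing_nut_1: Bystander: dark wing nut, 42x20x19 mm, loose on the bench beyond and left of the timer. Origin at the centre of its underside.

How it is judged:
On the way:
1. the dial is past the double mark and held against its stop with at least 3 N for 0.2 s (value of joint dial above 3.25 rad and contact force between anything else and stop above 3 N), for 0.2 s.
At the end, for the whole second after the job is handed in: The dial, wound up to its stop before, is at rest and clear of the stop with the pointer's tip within 3.5 mm (about 1.8 minutes) of its place at the 40 minute mark, and nothing holds it (horizontal distance between pointer and mark_40 below 0.0035 m and velocity of joint dial between -0.02 and 0.02 rad/s and contact force between anything else and stop below 0.5 N); the robot touches nothing.
It fails at once if the stop is forced: more than 12 N on it (contact force between anything else and stop above 12 N).
It fails at once if the brass tin is pushed more than 20 mm (distance of brass_tin from where it was at the start of the episode above 0.02 m).
It fails at once if the pulley wheel is pushed more than 20 mm (distance of sheave_5 from where it was at the start of the episode above 0.02 m).
It fails at once if the wing nut is pushed more than 20 mm (distance of wing_nut_1 from where it was at the start of the episode above 0.02 m).
It also fails if it takes over 67 s, if anything falls off the work surface, if the arm or the gripper's body presses on something with over 40 N, if the wrist force passes 120 N, or if a joint passes its speed limit or range.

## Robot

A 6-joint arm with a two-finger parallel gripper is mounted at the origin on a cart in front of the work surface, level with it; the furniture and walls round the work are solid. World frame = base frame: x ahead of the robot, y to its left, z up, the work surface at z = 0. Lengths are in m, angles in rad, forces in N, time in s.
With the tool pointing down it reaches from about 0.35 to 0.775 m from the base axis. Payload 7.3 kg.
Tool frame: the origin (TCP) lies between the finger pads; the fingertips stand 25 mm ahead of it and the grasp point (between the pads) lies 6 mm ahead of it; z points along the fingers, y is the line along which they close (so a half turn about z gives the same grasp; the last joint's range is limited). The gripper opens to 92 mm and grips with 3 to 60 N. Pads are 19 mm wide; open, the fingers measure 130 mm over their backs; the gripper's body (75 mm by 190 mm) begins 47 mm behind the grasp point.
Start: joints at [1.145, 0.342, 1.524, -0, 1.275, -0.146], TCP at [0.145, 0.505, 0.221] pointing down, gripper open.
Joint ranges: [-2.53, 2.53], [-0.77, 2.02], [0.04, 2.7], [-1, 4.14], [0.28, 2.66], [-3.11, 3.11]. Speed limits (rad/s): [2.57, 2.57, 3.14, 3.14, 3.14, 3.14].

## Interface

Orientations are given as [roll, pitch, yaw] about the fixed x, y, z axes, in that order (R = Rz(yaw) Ry(pitch) Rx(roll)).
In Python, from workcell import * gives the robot as it stands.
- The arm moves only by the tool move_arm, never from a script. Its argument "plan" is a list of rows, each a list of 7 numbers: the turn, a rotation vector about the tool's x, y, z each as a share of 45 degrees, from -1 to 1, then the shift along the tool's x, y, z each as a share of 750 mm, from -1 to 1, then the closure, from 0 (fully open) to 1 (shut). In form: [[rx, ry, rz, tx, ty, tz, fingers], ...]. A call has 1 to 12 rows; each row is the pose to reach, as a shift and turn from the pose commanded when the call began, along the tool's axes at that moment; what a row does not reach only later rows make up. A row lasts 1/12 s, in which the tool goes at most 41.7 mm and 7.16 degrees, less where a joint would pass 70% of its speed; a pose out of reach is approached as far as the arm can. A call with a number of a shift or a turn outside -1 to 1 is refused whole. A call with a gripper value outside its range is refused whole. The fingers move at their own pace and stop on an object; the grip force is fixed at half the most. Time passes only in rows, so rows that repeat a pose let the fingers close. It gives the time, the measured TCP pose, the force, the opening and the grip force at its end, in the units of the state.
- read_state(): the state, without advancing time (a new reading comes with each control period).
- get_image(name): name is "scene" or "top" or "wrist"; returns a dict with "color" (480x640x3 uint8, red, green, blue), "z_map" (480x640 float32, m along the optical axis (not along the pixel's ray), 0 where there is no reading), "mtx" (3x3 intrinsics, pixels), "cam_to_world" (4x4, takes a point from camera to world coordinates). Camera axes: x right, y up, looking along -z (the intrinsics and any distortion apply to the point x, -y, -z); pixel columns grow to the right and rows downward; lengths in m; the calibration is good to about 2 mm. The wrist camera is an equidistant fisheye: a pixel r from the principal point sees the ray r / f radians off the axis. A picture is of the moment at which its call begins.
- job_done(): hands the job in; it is judged then, once.
Trained networks look in a picture, given as the dict that the camera call returned (one of the last four; its "shot" number tells which), for a name from the list of things; names that differ only in an ending like _2 or _b are one class to them, and where a whole thing is asked for, a point or a joint stands for the part that bears it (a point fixed in the world has none). Each returns a list of dicts, best first, with "p" (0 to 1); they miss things now and then, are a little off and sometimes report something else, mostly with a low value. They report only what shows in the picture. A call takes as long as a camera call.
- trace(thing, picture): "pixels" (480x640 bool, what is visible of it) and "position" ([column, row] in pixels, amid what is visible of it).
The state is a dict: "clock": time; "q": joint angles; "dq": joint speeds; "joint_torque": joint torques, N m; "eef_pos": TCP position; "orientation": TCP orientation; "force": force on the tool from outside, world axes, zero at the start; "wrist_torque": the same for the moment, N m; "grip_width": finger opening in m; "finger_force": force on a finger pad.
Only numpy, scipy, OpenCV 4.12 (cv2) and the standard library are available. Lean on these libraries where they do the work, as an engineer would, in place of code of your own. Each camera call takes 0.05 s, during which the arm holds its last target. There are 200 camera calls.

## Working session

There is one attempt and no reset: what is moved stays moved. The work goes in short steps, Python scripts to look and compute and a tool call to move; the robot and the scene stay as the last step left them, time stands still between calls to the robot, and variables do not carry over. Pictures are saved under pics/ and viewed, at most 10 in all, crops included, and the job is handed in when it is done.

Besides the shell and the picture viewer there is one more tool, called after "Request:" as name(argument=value, ...), one argument or row to a line, values as JSON. move_arm: Moves the arm, as the interface text tells. Its arguments: {"type":"object","properties":{"plan":{"type":"array","items":{"type":"array","items":{"type":"number"}}}},"required":["plan"]}

```bash
ls; mkdir -p pics; python3 - <<'E'
from workcell import *
import cv2,numpy as np
s=read_state();print({k:np.round(v,3) for k,v in s.items()})
for n in("top","scene"):
    p=get_image(n);cv2.imwrite(f"pics/{n}0.png",p["color"][:,:,::-1])
    for t in("timer","dial","pointer"):
        for r in trace(t,p)[:2]:
            m=r["pixels"];v,u=np.nonzero(m&(p["z_map"]>0));z=p["z_map"][v,u];K=p["mtx"]
            P=np.stack([(u-K[0,2])/K[0,0]*z,-(v-K[1,2])/K[1,1]*z,-z,np.ones_like(z)])
            W=(p["cam_to_world"]@P)[:3]
            print(n,t,r["p"],r["position"],len(u),W.mean(1).round(4),W.min(1).round(4),W.max(1).round(4))
E
```

```text
pics
{'clock': np.float64(0.0), 'q': array([ 1.145,  0.343,  1.525, -0.   ,  1.275, -0.146]), 'dq': array([ 0.001,  0.   , -0.001,  0.   , -0.001, -0.001]), 'joint_torque': array([ -0.   , -43.125, -24.421,   0.072,   0.056,  -0.   ]), 'eef_pos': array([0.145, 0.504, 0.221]), 'orientation': array([-3.14 , -0.   ,  2.862]), 'force': array([ 0.557, -0.597,  0.366]), 'wrist_torque': array([-0.017, -0.008,  0.006]), 'finger_force': np.float64(0.0), 'grip_width': np.float64(0.092)}
top timer 0.93 [335.6, 282.9] 4987 [0.5494 0.2223 0.048 ] [ 0.4871  0.157  -0.0045] [0.6165 0.2869 0.0943]
top dial 0.72 [337.2, 278.5] 1255 [0.5502 0.2224 0.0762] [0.5215 0.1933 0.0472] [0.5806 0.2536 0.0943]
top pointer 0.62 [335.8, 281.3] 1232 [0.5507 0.2227 0.0767] [0.5229 0.1922 0.0484] [0.5805 0.2536 0.0943]
scene timer 0.77 [294.0, 284.7] 4722 [0.5418 0.1993 0.043 ] [ 0.4872  0.1556 -0.0011] [0.6051 0.3022 0.0928]
scene dial 0.84 [295.1, 260.6] 1186 [0.5479 0.2118 0.0751] [0.5228 0.1909 0.0213] [0.592  0.3206 0.0928]
scene pointer 0.85 [293.9, 261.2] 1165 [0.5472 0.2113 0.075 ] [0.5228 0.1909 0.0506] [0.5822 0.2467 0.0928]
```

```bash
python3 - <<'E'
import cv2,numpy as np
a=cv2.imread("pics/top0.png");b=cv2.imread("pics/scene0.png")
a=cv2.resize(a[230:340,280:390],(550,550),interpolation=cv2.INTER_CUBIC)
cv2.imwrite("pics/topcrop.png",a)
E
```

```text
(no output)
```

View pics/topcrop.png

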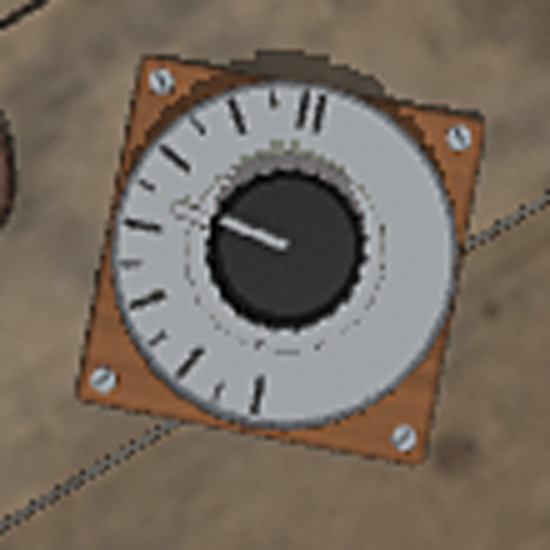

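View pics/top0.png

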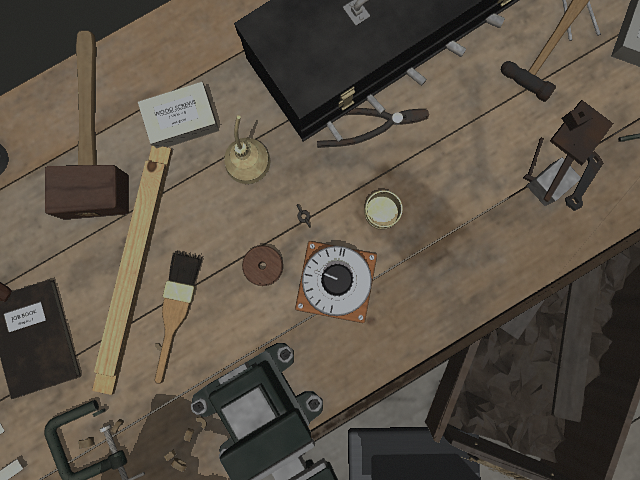

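```bash
cat > h.py <<'E'
from workcell import *
import cv2,numpy as np
from scipy.spatial.transform import Rotation as Ro
def hit(p,u,v,z):
    "world point at height z seen at pixel u,v (pinhole cameras)"
    K=p["mtx"];T=p["cam_to_world"]
    d=T[:3,:3]@np.array([(u-K[0,2])/K[0,0],-(v-K[1,2])/K[1,1],-1]);o=T[:3,3]
    return o+d*(z-o[2])/d[2]
def shift(target):
    s=read_state();R=Ro.from_euler("xyz",s["orientation"]).as_matrix()
    return R.T@(np.array(target)-s["eef_pos"])/.75
E
python3 - <<'E'
from h import *
p=get_image("top")
f=lambda c,z:hit(p,280+c[0]/5,230+c[1]/5,z)
sc=[f(c,.012)for c in((161,82),(459,138),(103,378),(403,437))]
ctr=np.mean(sc,0);print("screws ctr",ctr,"knobtop",f((287,248),.089),"case",f((286,254),.05))
ax=ctr
for n,c in dict(m60=(311,112),m50=(237,116),m40=(175,157),m30=(143,225),m20=(148,300),m10=(190,360),m0=(258,395)).items():
    d=f(c,.05)-ax;print(n,np.hypot(*d[:2]).round(4),np.degrees(np.arctan2(d[1],d[0])).round(1))
d=f((180,208),.056)-ax;print("ptr",np.hypot(*d[:2]),np.degrees(np.arctan2(d[1],d[0])))
# heights
v,u=np.nonzero(p["z_map"]>0);z=p["z_map"][v,u];K=p["mtx"]
W=(p["cam_to_world"]@np.stack([(u-K[0,2])/K[0,0]*z,-(v-K[1,2])/K[1,1]*z,-z,z*0+1]))[:3]
for x in np.arange(.1,.85,.1):
    print(x.round(1),[ (round(float(W[2][k].max()),2) if (k:=(abs(W[0]-x)<.05)&(abs(W[1]-y)<.05)).any() else None) for y in np.arange(.8,-.1,-.1)])
print(shift([ax[0],ax[1],.2]))
E
```

```text
screws ctr [0.55101476 0.22079783 0.012     ] knobtop [0.55053984 0.22097042 0.089     ] case [0.55054325 0.22030957 0.05      ]
m60 0.0435 -11.7
m50 0.0439 18.2
m40 0.044 48.0
m30 0.0436 78.2
m20 0.0437 108.3
m10 0.0432 137.8
m0 0.0436 168.5
ptr 0.034148302745591566 66.57868448013484
0.1 [None, None, None, None, None, -0.81, -0.71, -0.47, -0.47]
0.2 [-0.81, -0.81, None, -0.0, 0.0, None, -0.71, -0.71, -0.51]
0.3 [-0.0, 0.02, 0.03, 0.02, 0.13, 0.13, 0.12, -0.83, -0.52]
0.4 [0.0, 0.02, 0.03, 0.02, 0.1, 0.13, 0.02, 0.0, 0.0]
0.5 [None, 0.03, 0.03, 0.03, 0.02, 0.05, 0.09, 0.01, 0.01]
0.6 [0.01, 0.02, 0.03, 0.03, 0.03, 0.06, 0.09, 0.04, 0.01]
0.7 [0.02, 0.07, 0.07, 0.03, 0.15, 0.06, 0.04, 0.04, 0.01]
0.8 [0.03, 0.01, 0.05, 0.05, 0.19, 0.19, 0.13, 0.02, 0.01]
[-0.62484797 -0.21411361  0.02822207]
```

Request:
move_arm(
  plan=[
    [0,0,0,-0.625,-0.214,0,0],
    [0,0,0,-0.625,-0.214,0,0],
    [0,0,0,-0.625,-0.214,0,0],
    [0,0,0,-0.625,-0.214,0,0],
    [0,0,0,-0.625,-0.214,0,0],
    [0,0,0,-0.625,-0.214,0,0],
    [0,0,0,-0.625,-0.214,0,0],
    [0,0,0,-0.625,-0.214,0,0],
    [0,0,0,-0.625,-0.214,0,0],
    [0,0,0,-0.625,-0.214,0,0],
    [0,0,0,-0.625,-0.214,0,0],
    [0,0,0,-0.625,-0.214,0,0],
  ],
)

```text
clock: 1.45
eef_pos: [0.5531, 0.2189, 0.2212]
orientation: [3.141, 0.0, 2.861]
force: [0.2, 0.2, 0.1]
grip_width: 0.0916
finger_force: 0.0
```

Request:
move_arm(
  plan=[
    [0,0,0,0,0,0,0],
    [0,0,0,0,0,0,0],
    [0,0,0,0,0,0,0],
    [0,0,0,0,0,0,0],
    [0,0,0,0,0,0,0],
  ],
)

```text
clock: 1.87
eef_pos: [0.5502, 0.222, 0.2215]
orientation: [3.141, 0.0, 2.864]
force: [-0.6, 0.8, 1.2]
grip_width: 0.0917
finger_force: 0.0
```

```bash
python3 - <<'E'
from h import *
s=read_state();print(s["eef_pos"],s["orientation"],s["q"],s["force"],s["wrist_torque"],s["clock"])
print(shift([.5507,.2208,.085]))
p=get_image("wrist");cv2.imwrite("pics/w1.png",p["color"][:,:,::-1])
E
```

```text
[0.55016057 0.22202012 0.22154248] [3.14130099e+00 5.26751683e-07 2.86366323e+00] [ 2.54292946e-01  4.68179312e-01  1.32618810e+00  2.57468563e-04
  1.34707679e+00 -1.03863106e+00] [-0.64488419  0.75979044  1.20060364] [ 0.03267956 -0.00314851  0.03843742] 1.8667
[-0.00113789 -0.00142016  0.18205623]
```

View pics/w1.png

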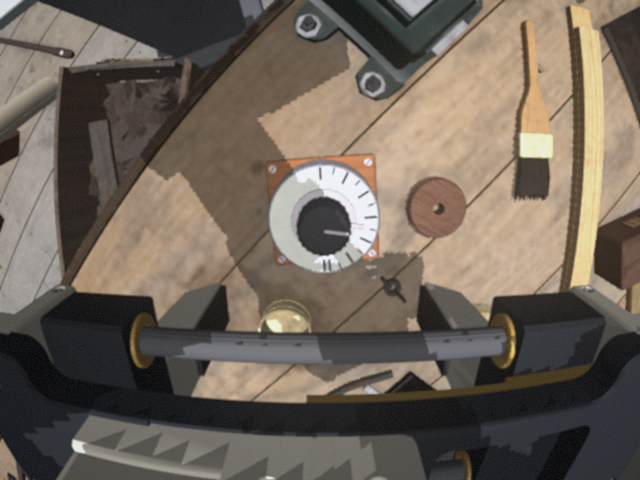

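Request:
move_arm(
  plan=[
    [0,0,0,-0.001,-0.001,0.05,0],
    [0,0,0,-0.001,-0.001,0.09,0],
    [0,0,0,-0.001,-0.001,0.12,0],
    [0,0,0,-0.001,-0.001,0.15,0],
    [0,0,0,-0.001,-0.001,0.17,0],
    [0,0,0,-0.001,-0.001,0.181,0],
    [0,0,0,-0.001,-0.001,0.181,0],
    [0,0,0,-0.001,-0.001,0.181,0],
    [0,0,0,-0.001,-0.001,0.181,0],
  ],
)

```text
clock: 2.67
eef_pos: [0.5524, 0.2205, 0.0869]
orientation: [3.14, 0.002, 2.862]
force: [0.7, -0.4, 0.0]
grip_width: 0.0917
finger_force: 0.0
```

```bash
python3 - <<'E'
from h import *
s=read_state();print(s["eef_pos"],s["orientation"],s["force"],s["wrist_torque"],s["clock"])
print(shift([.5507,.2208,.085]))
p=get_image("wrist");cv2.imwrite("pics/w2.png",p["color"][:,:,::-1])
E
```

```text
[0.55237349 0.22048427 0.08690332] [3.14026997e+00 2.08612858e-03 2.86228114e+00] [ 0.71395971 -0.43450041  0.02403205] [-0.00197467  0.01923652 -0.00798567] 2.6667
[ 0.00226619 -0.00021385  0.00253276]
```

View pics/w2.png

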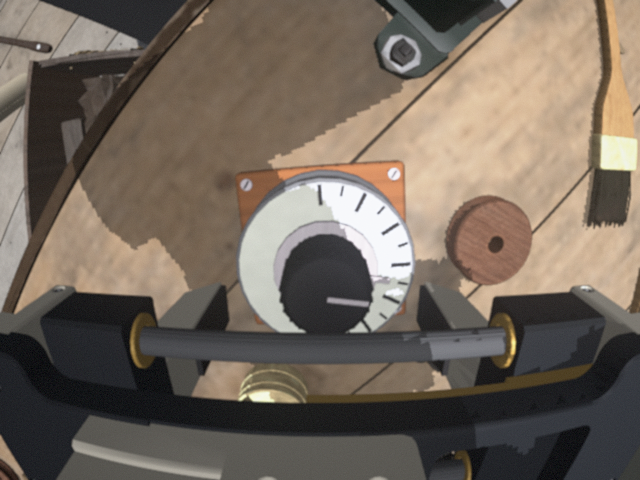

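Request:
move_arm(
  plan=[
    [0,0,0,0.001,0,0,1],
    [0,0,0,0.001,0,0,1],
    [0,0,0,0.001,0,0,1],
    [0,0,0,0.001,0,0,1],
    [0,0,0,0.001,0,0,1],
    [0,0,0,0.001,0,0,1],
    [0,0,0,0.001,0,0,1],
    [0,0,0,0.001,0,0,1],
    [0,0,0,0.001,0,0,1],
    [0,0,0,0.001,0,0,1],
  ],
)

```text
clock: 3.55
eef_pos: [0.551, 0.2202, 0.0854]
orientation: [3.142, -0.0, 2.862]
force: [-0.5, 0.5, -0.2]
grip_width: 0.0299
finger_force: 0.0
```

```bash
python3 - <<'E'
from h import *
s=read_state();print({k:np.round(v,3) for k,v in s.items()})
E
```

```text
{'clock': np.float64(3.55), 'q': array([ 0.251,  0.597,  1.505,  0.   ,  1.039, -1.04 ]), 'dq': array([ 0.002,  0.001, -0.001, -0.002, -0.   , -0.   ]), 'joint_torque': array([-3.0000e-03, -5.2487e+01, -2.1188e+01,  8.0000e-03,  9.0000e-02,
        0.0000e+00]), 'eef_pos': array([0.551, 0.22 , 0.085]), 'orientation': array([ 3.142, -0.   ,  2.862]), 'force': array([-0.466,  0.466, -0.218]), 'wrist_torque': array([-0.033,  0.021,  0.035]), 'finger_force': np.float64(0.0), 'grip_width': np.float64(0.03)}
```

```bash
python3 - <<'E'
from h import *
a=get_image("wrist")["color"];b=get_image("top")["color"];c=get_image("scene")["color"]
b=cv2.resize(b[220:340,270:420],(400,300));c=cv2.resize(c[190:340,200:400],(400,300));a=cv2.resize(a,(400,300))
cv2.imwrite("pics/w3.png",np.vstack([np.hstack([a,b]),np.hstack([c,c*0])])[:,:,::-1])
print(read_state()["grip_width"])
E
```

```text
0.017429817768839038
```

View pics/w3.png

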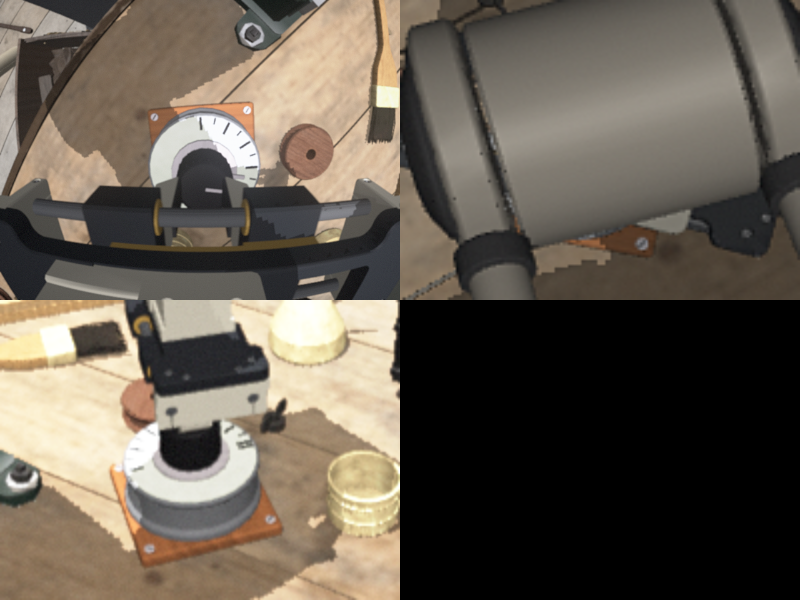

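```bash
python3 - <<'E'
from h import *
p=get_image("wrist");K=p["mtx"];T=p["cam_to_world"];s=read_state();R=Ro.from_euler("xyz",s["orientation"]).as_matrix()
print(T.round(3),K.round(1),s["eef_pos"],s["grip_width"])
def proj(X):
    c=np.linalg.inv(T)@np.r_[X,1];a=np.array([c[0],-c[1],-c[2]]);r=np.hypot(a[0],a[1]);th=np.arctan2(r,a[2])
    return K[:2,2]+K[0,0]*th*a[:2]/r
im=p["color"].copy()
for n,X in dict(tcp=s["eef_pos"],tip=s["eef_pos"]+R@[0,0,.025],ktop=[.5507,.2208,.089],m60=[.5507+.044*np.cos(.206),.2208-.044*np.sin(.206),.05],m0=[.5507-.044*np.cos(.206),.2208+.044*np.sin(.206),.05]).items():
    q=proj(X);print(n,q.round(1));cv2.circle(im,tuple(int(i) for i in q),2,(255,0,0) if n!="tip" else (0,255,0),-1)
cv2.imwrite("pics/w4.png",cv2.resize(im[130:380,180:480],(780,600),interpolation=cv2.INTER_CUBIC)[:,:,::-1])
E
```

```text
[[ 0.276 -0.92  -0.279  0.476]
 [ 0.961  0.265  0.079  0.242]
 [ 0.001 -0.289  0.957  0.249]
 [ 0.     0.     0.     1.   ]] [[371.6   0.  322.5]
 [  0.  371.6 242.3]
 [  0.    0.    1. ]] [0.55092505 0.22018554 0.08545521] 0.013387416930807085
tcp [322.2 298.2]
tip [322.1 278.6]
ktop [323.3 300.6]
m60 [328.2 336.5]
m0 [317.1 195.4]
```

View pics/w4.png

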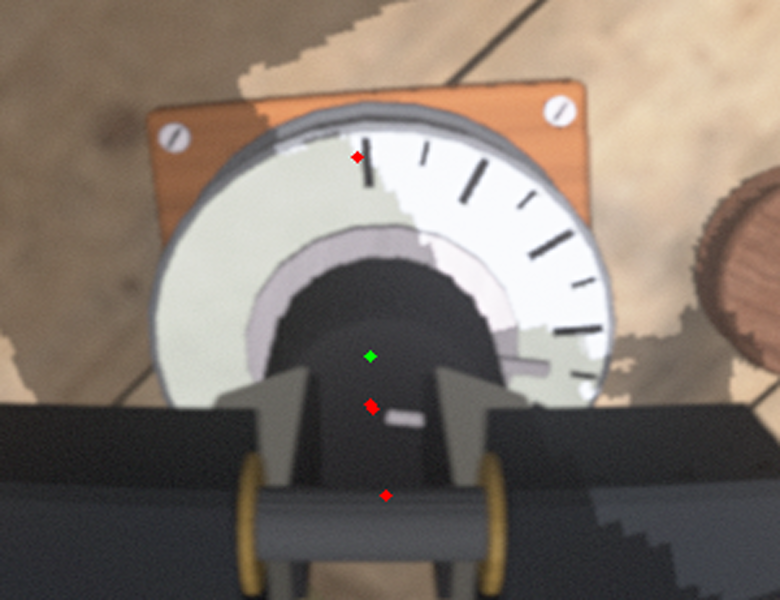

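```bash
python3 - <<'E'
from h import *
p=get_image("wrist");K=p["mtx"];T=p["cam_to_world"];s=read_state();R=Ro.from_euler("xyz",s["orientation"]).as_matrix()
print(s["grip_width"],s["finger_force"],s["force"],s["eef_pos"])
vv,uu=np.mgrid[0:480,0:640];dx=uu-K[0,2];dy=vv-K[1,2];r=np.hypot(dx,dy)+1e-9;th=r/K[0,0];z=p["z_map"]
C=np.stack([z*np.tan(th)*dx/r,-z*np.tan(th)*dy/r,-z],-1)
W=C@T[:3,:3].T+T[:3,3]
L=(W-s["eef_pos"])@R  # tool frame
for row in range(262,330,6):
    print(row,[tuple((1000*L[row,c]).round().astype(int).tolist()) for c in range(275,372,8)])
np.save("L.npy",L)
E
```

```text
0.009896571156810141 0.0 [-0.27675798  0.19842668  0.00731853] [0.55096013 0.22019027 0.08550334]
262 [(6, -27, 35), (8, -22, 29), (15, -16, 11), (18, -11, 1), (19, -7, -1), (20, -3, -3), (20, 0, -3), (20, 4, -4), (20, 8, -4), (20, 11, -3), (19, 15, 0), (15, 21, 11), (8, 27, 30)]
268 [(4, -26, 30), (4, -22, 30), (15, -15, 2), (17, -11, -4), (17, -7, -4), (18, -3, -6), (18, 0, -6), (18, 4, -6), (17, 8, -4), (17, 11, -4), (17, 15, -2), (15, 20, 3), (5, 27, 29)]
274 [(1, -27, 30), (1, -22, 29), (13, -15, -2), (14, -11, -4), (14, -7, -4), (14, -3, -4), (15, 0, -6), (15, 4, -6), (15, 8, -5), (14, 12, -3), (15, 15, -5), (14, 19, -4), (1, 28, 30)]
280 [(-5, -27, 35), (10, -19, 0), (11, -15, -4), (11, -11, -4), (12, -7, -5), (12, -3, -5), (11, 0, -4), (12, 4, -5), (12, 8, -5), (11, 12, -4), (12, 15, -6), (11, 19, -4), (10, 23, 0)]
286 [(-9, -28, 34), (8, -19, -3), (8, -15, -4), (10, -11, -9), (9, -7, -5), (8, -3, -4), (8, 0, -4), (8, 4, -4), (9, 8, -6), (11, 11, -10), (9, 15, -5), (8, 19, -4), (7, 23, -1)]
292 [(11, -21, -17), (11, -17, -17), (11, -14, -17), (11, -10, -16), (10, -7, -14), (6
[... 571 characters left out ...]
-21), (-5, -3, -4), (-4, 0, -5), (-4, 4, -5), (10, 7, -31), (10, 10, -32), (11, 13, -35), (36, 10, -83), (36, 12, -83)]
316 [(36, -11, -85), (35, -10, -85), (11, -12, -38), (9, -9, -35), (2, -7, -22), (-7, -3, -5), (-7, 0, -5), (-8, 4, -4), (7, 7, -31), (11, 9, -39), (12, 12, -40), (36, 10, -86), (36, 12, -85)]
322 [(36, -11, -89), (36, -9, -89), (11, -11, -45), (9, -9, -40), (-1, -7, -22), (-11, -4, -5), (-11, 0, -5), (-11, 4, -4), (4, 7, -31), (10, 9, -42), (31, 8, -80), (36, 9, -89), (36, 11, -89)]
328 [(36, -11, -92), (35, -9, -89), (11, -11, -48), (9, -9, -45), (-4, -7, -23), (-14, -4, -5), (-14, 0, -5), (-14, 4, -5), (1, 7, -31), (10, 9, -46), (29, 9, -79), (36, 9, -91), (36, 11, -92)]
```

The wrist depth shows the visible finger ends about 8 mm behind the TCP, not 25 mm ahead, so they closed above the knob. I'll open and measure the fingertips.

Request:
move_arm(
  plan=[
    [0,0,0,0,0,0,0],
    [0,0,0,0,0,0,0],
    [0,0,0,0,0,0,0],
    [0,0,0,0,0,0,0],
    [0,0,0,0,0,0,0],
    [0,0,0,0,0,0,0],
    [0,0,0,0,0,0,0],
    [0,0,0,0,0,0,0],
    [0,0,0,0,0,0,0],
    [0,0,0,0,0,0,0],
    [0,0,0,0,0,0,0],
    [0,0,0,0,0,0,0],
  ],
)

```text
clock: 4.8
eef_pos: [0.551, 0.2202, 0.0855]
orientation: [3.141, 0.0, 2.862]
force: [-0.2, -0.7, -0.2]
grip_width: 0.0853
finger_force: 0.0
```

```bash
cat >> h.py <<'E'
def tool_map(p,s):
    "wrist depth picture as points in the tool frame, mm"
    K=p["mtx"];T=p["cam_to_world"];R=Ro.from_euler("xyz",s["orientation"]).as_matrix()
    vv,uu=np.mgrid[0:480,0:640];dx=uu-K[0,2];dy=vv-K[1,2];r=np.hypot(dx,dy)+1e-9;th=r/K[0,0];z=p["z_map"]
    C=np.stack([z*np.tan(th)*dx/r,-z*np.tan(th)*dy/r,-z],-1)
    return ((C@T[:3,:3].T+T[:3,3])-s["eef_pos"])@R*1000
E
python3 - <<'E'
from h import *
p=get_image("wrist");s=read_state();L=tool_map(p,s);print(s["grip_width"],s["force"],s["eef_pos"])
for row in range(262,330,5):
    print(row,[tuple(L[row,c].round().astype(int).tolist()) for c in (*range(190,240,8),*range(412,460,8))])
k=(abs(abs(L[...,1])-52)<12)&(abs(L[...,0])<14)&(L[...,2]<20);print("finger max z",np.percentile(L[k][:,2],[50,90,99,100]))
E
```

```text
0.0888889793290586 [-0.12079085  0.12792946  0.08801717] [0.55098004 0.22017252 0.08548538]
262 [(-12, -98, 85), (-13, -92, 86), (-13, -86, 86), (-13, -79, 86), (-13, -74, 87), (-12, -67, 86), (6, -49, 36), (6, 52, 34), (-12, 71, 85), (-13, 78, 85), (-13, 84, 86), (-13, 90, 86), (-11, 95, 81)]
267 [(-16, -99, 85), (-16, -92, 84), (-16, -86, 85), (-17, -80, 86), (-16, -74, 86), (-16, -67, 85), (3, -49, 34), (3, 52, 35), (-16, 72, 85), (-16, 78, 85), (-17, 85, 86), (-17, 91, 86), (-17, 97, 85)]
272 [(-21, -100, 87), (-20, -93, 85), (-20, -86, 85), (-20, -80, 86), (-20, -74, 86), (-20, -68, 85), (0, -49, 35), (0, 53, 35), (-20, 72, 85), (-20, 78, 85), (-20, 85, 85), (-21, 91, 86), (-21, 98, 85)]
277 [(-24, -100, 85), (-24, -93, 85), (-24, -87, 85), (-24, -81, 85), (-25, -75, 86), (-25, -69, 87), (-3, -49, 34), (-3, 53, 34), (-24, 73, 85), (-24, 79, 85), (-25, 85, 86), (-25, 92, 86), (-25, 98, 86)]
282 [(-29, -100, 85), (-29, -94, 86), (-29, -88, 86), (-29, -81, 86), (-28, -74, 85), (-28, -68, 85), (-35, -67, 103), (-7, 53, 35), (-29, 73, 86), (-28, 79, 85), (-29, 86, 86), (-29, 92, 85),
[... 1210 characters left out ...]
, 49, -37), (11, 52, -37)]
317 [(12, -51, -43), (11, -48, -42), (10, -45, -41), (9, -43, -38), (4, -42, -29), (-3, -42, -16), (-57, -65, 85), (-5, 43, -11), (2, 42, -24), (8, 42, -36), (9, 45, -38), (10, 47, -41), (11, 50, -42)]
322 [(11, -50, -46), (11, -47, -46), (9, -45, -42), (8, -42, -39), (2, -42, -29), (-5, -42, -16), (-63, -66, 86), (-7, 42, -13), (0, 43, -25), (6, 43, -36), (10, 43, -43), (11, 46, -45), (11, 49, -46)]
327 [(11, -49, -49), (11, -46, -49), (9, -44, -45), (6, -42, -40), (0, -42, -31), (-7, -43, -17), (-67, -66, 86), (-67, 70, 85), (-2, 43, -26), (4, 43, -36), (10, 42, -47), (10, 45, -48), (11, 48, -49)]
finger max z [-47.20445176 -17.32703896  -7.52343218  -4.96837079]
```

Request:
move_arm(
  plan=[
    [0,0,0,-0.001,0.0025,0,0],
    [0,0,0,-0.001,0.0025,0.014,0],
    [0,0,0,-0.001,0.0025,0.028,0],
    [0,0,0,-0.001,0.0025,0.035,0],
    [0,0,0,-0.001,0.0025,0.041,0],
    [0,0,0,-0.001,0.0025,0.041,0],
    [0,0,0,-0.001,0.0025,0.041,0],
    [0,0,0,-0.001,0.0025,0.041,0],
  ],
)

```text
clock: 5.52
eef_pos: [0.5524, 0.2218, 0.0549]
orientation: [3.141, 0.0, 2.862]
force: [0.0, 0.0, -0.2]
grip_width: 0.0917
finger_force: 0.0
```

```bash
python3 - <<'E'
from h import *
p=get_image("wrist");s=read_state();L=tool_map(p,s);print(s["grip_width"],s["force"],s["eef_pos"],s["wrist_torque"])
k=(abs(abs(L[...,1])-52)<12)&(abs(L[...,0])<14)&(L[...,2]<0);print("finger max z",np.percentile(L[k][:,2],[50,90,99,100]))
k=(abs(L[...,2]+36)<3)&(np.hypot(L[...,0],L[...,1])<32);print("knob top",L[k].min(0),L[k].max(0))
E
```

```text
0.09148270296940103 [-0.03391631 -0.49012617 -0.46432364] [0.55251313 0.22185014 0.05508745] [ 0.03548073 -0.00231269  0.02657378]
finger max z [-46.45965678 -16.84237719  -7.15730392  -5.00451909]
knob top [-20.75721553 -21.44757474 -37.11728444] [ 23.69436501  22.11708313 -33.00130086]
```

Request:
move_arm(
  plan=[
    [0,0,0,0.001,0,0,1],
    [0,0,0,0.001,0,0,1],
    [0,0,0,0.001,0,0,1],
    [0,0,0,0.001,0,0,1],
    [0,0,0,0.001,0,0,1],
    [0,0,0,0.001,0,0,1],
    [0,0,0,0.001,0,0,1],
    [0,0,0,0.001,0,0,1],
    [0,0,0,0.001,0,0,1],
    [0,0,0,0.001,0,0,1],
    [0,0,0,0.001,0,0,1],
  ],
)

```text
clock: 6.48
eef_pos: [0.5516, 0.2224, 0.0548]
orientation: [3.141, 0.0, 2.862]
force: [2.0, 4.3, -0.6]
grip_width: 0.046
finger_force: 30.0
```

```bash
python3 - <<'E'
from h import *
s=read_state();print({k:np.round(v,3) for k,v in s.items()})
E
```

```text
{'clock': np.float64(6.483), 'q': array([ 2.540e-01,  6.380e-01,  1.528e+00,  1.000e-03,  9.750e-01,
       -1.037e+00]), 'dq': array([0.   , 0.   , 0.   , 0.   , 0.002, 0.   ]), 'joint_torque': array([-1.8900e+00, -5.3409e+01, -1.9363e+01, -7.6100e-01,  5.7200e-01,
        1.8000e-02]), 'eef_pos': array([0.552, 0.222, 0.055]), 'orientation': array([3.141, 0.   , 2.862]), 'force': array([ 2.047,  4.343, -0.645]), 'wrist_torque': array([ 0.499, -0.127, -0.034]), 'finger_force': np.float64(29.999), 'grip_width': np.float64(0.046)}
```

Request:
move_arm(
  plan=[
    [0,0,0.08,0,0,0,1],
    [0,0,0.16,0,0,0,1],
    [0,0,0.24,0,0,0,1],
    [0,0,0.32,0,0,0,1],
    [0,0,0.4,0,0,0,1],
    [0,0,0.48,0,0,0,1],
    [0,0,0.56,0,0,0,1],
    [0,0,0.64,0,0,0,1],
    [0,0,0.72,0,0,0,1],
    [0,0,0.8,0,0,0,1],
    [0,0,0.89,0,0,0,1],
    [0,0,0.89,0,0,0,1],
  ],
)

```text
clock: 7.48
eef_pos: [0.5516, 0.2223, 0.0548]
orientation: [3.141, -0.0, 2.16]
force: [1.5, 2.7, -1.1]
grip_width: 0.0467
finger_force: 30.0
```

```bash
cat > st.py <<'E'
from h import *
s=read_state()
for k in("clock","eef_pos","orientation","force","wrist_torque","joint_torque","grip_width","q"):print(k,np.round(s[k],4))
print("turned deg",np.degrees(2.862-s["orientation"][2]))
E
python3 st.py; python3 - <<'E'
from h import *
p=get_image("wrist");cv2.imwrite("pics/w5.png",cv2.resize(p["color"][130:380,180:480],(720,600))[:,:,::-1])
E
```

```text
clock 7.4833
eef_pos [0.5516 0.2223 0.0548]
orientation [ 3.1411e+00 -2.0000e-04  2.1603e+00]
force [ 1.5156  2.739  -1.0992]
wrist_torque [ 0.4412 -0.0191 -0.2342]
joint_torque [ -1.4243 -53.3452 -19.4218  -0.8495   0.47     0.6791]
grip_width 0.0467
q [ 2.5400e-01  6.3750e-01  1.5283e+00  5.0000e-04  9.7530e-01 -3.3570e-01]
turned deg 40.205292977490664
```

View pics/w5.png

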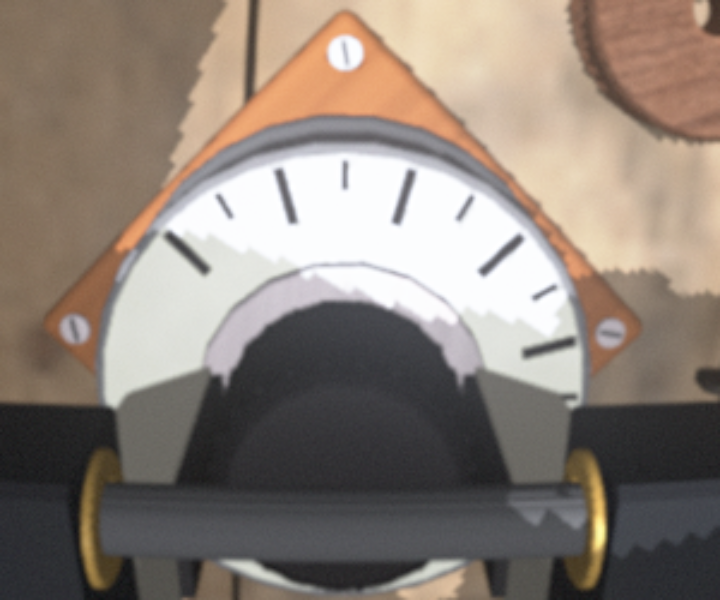

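Request:
move_arm(
  plan=[
    [0,0,0.08,0,0,0,1],
    [0,0,0.16,0,0,0,1],
    [0,0,0.24,0,0,0,1],
    [0,0,0.32,0,0,0,1],
    [0,0,0.4,0,0,0,1],
    [0,0,0.48,0,0,0,1],
    [0,0,0.56,0,0,0,1],
    [0,0,0.64,0,0,0,1],
    [0,0,0.72,0,0,0,1],
    [0,0,0.8,0,0,0,1],
    [0,0,0.89,0,0,0,1],
    [0,0,0.89,0,0,0,1],
  ],
)

```text
clock: 8.53
eef_pos: [0.5514, 0.2223, 0.0548]
orientation: [-3.142, -0.0, 1.463]
force: [0.3, 3.6, 0.1]
grip_width: 0.0467
finger_force: 30.0
```

```bash
python3 st.py
```

```text
clock 8.5333
eef_pos [0.5514 0.2223 0.0548]
orientation [-3.1415e+00 -5.0000e-04  1.4633e+00]
force [0.3444 3.6308 0.124 ]
wrist_torque [ 0.5197  0.0931 -0.2442]
joint_torque [ -1.7128 -53.2264 -19.5558  -0.994    0.3207   0.6864]
grip_width 0.0467
q [2.5400e-01 6.3750e-01 1.5285e+00 6.0000e-04 9.7550e-01 3.6120e-01]
turned deg 80.13834617090785
```

Request:
move_arm(
  plan=[
    [0,0,0.06,0,0,0,1],
    [0,0,0.12,0,0,0,1],
    [0,0,0.18,0,0,0,1],
    [0,0,0.22,0,0,0,1],
    [0,0,0.22,0,0,0,1],
  ],
)

```text
clock: 8.95
eef_pos: [0.5514, 0.2223, 0.0548]
orientation: [-3.141, -0.0, 1.293]
force: [0.2, 4.7, 0.2]
grip_width: 0.0465
finger_force: 30.0
```

```bash
python3 st.py
```

```text
clock 8.95
eef_pos [0.5514 0.2223 0.0548]
orientation [-3.1414e+00 -5.0000e-04  1.2934e+00]
force [0.2172 4.7372 0.1605]
wrist_torque [ 0.5775  0.1215 -0.1067]
joint_torque [ -2.2038 -53.1643 -19.5895  -1.0153   0.2744   0.4024]
grip_width 0.0465
q [2.5400e-01 6.3750e-01 1.5285e+00 6.0000e-04 9.7550e-01 5.3110e-01]
turned deg 89.87330342296748
```

```bash
cat > t.py <<'E'
from workcell import *
import numpy as np
s=read_state();print("clk %.2f tz %.3f j6 %.3f turned %.2f"%(s["clock"],s["wrist_torque"][2],s["joint_torque"][5],np.degrees(2.862-s["orientation"][2])))
E
python3 t.py
```

```text
clk 8.95 tz -0.107 j6 0.402 turned 89.87
```

Request:
move_arm(
  plan=[
    [0,0,0.017,0,0,0,1],
    [0,0,0.034,0,0,0,1],
  ],
)

```text
clock: 9.12
eef_pos: [0.5514, 0.2223, 0.0548]
orientation: [-3.141, -0.0, 1.266]
force: [0.3, 4.2, -0.3]
grip_width: 0.0465
finger_force: 30.0
```

```bash
python3 t.py
```

```text
clk 9.12 tz 0.287 j6 -0.027 turned 91.46
```

Request:
move_arm(
  plan=[
    [0,0,0.017,0,0,0,1],
    [0,0,0.034,0,0,0,1],
  ],
)

```text
clock: 9.28
eef_pos: [0.5514, 0.2223, 0.0548]
orientation: [-3.141, -0.0, 1.238]
force: [-1.0, 4.9, 0.6]
grip_width: 0.0465
finger_force: 30.0
```

```bash
python3 t.py
```

```text
clk 9.28 tz 0.227 j6 0.032 turned 93.06
```

Request:
move_arm(
  plan=[
    [0,0,0.005,0,0,0,1],
    [0,0,0.01,0,0,0,1],
    [0,0,0.015,0,0,0,1],
    [0,0,0.02,0,0,0,1],
    [0,0,0.025,0,0,0,1],
    [0,0,0.03,0,0,0,1],
  ],
)

```text
clock: 9.78
eef_pos: [0.5514, 0.2223, 0.0548]
orientation: [-3.141, -0.0, 1.215]
force: [-0.7, 5.3, 1.1]
grip_width: 0.0468
finger_force: 30.0
```

```bash
python3 t.py
```

```text
clk 9.78 tz 0.196 j6 0.189 turned 94.38
```

Request:
move_arm(
  plan=[
    [0,0,0.005,0,0,0,1],
    [0,0,0.01,0,0,0,1],
    [0,0,0.015,0,0,0,1],
    [0,0,0.02,0,0,0,1],
    [0,0,0.025,0,0,0,1],
    [0,0,0.03,0,0,0,1],
  ],
)

```text
clock: 10.28
eef_pos: [0.5514, 0.2223, 0.0548]
orientation: [-3.141, -0.0, 1.191]
force: [-0.9, 5.6, 0.4]
grip_width: 0.0465
finger_force: 30.0
```

```bash
python3 t.py
```

```text
clk 10.28 tz 0.252 j6 0.189 turned 95.73
```

Request:
move_arm(
  plan=[
    [0,0,-0.01,0,0,0,1],
    [0,0,-0.02,0,0,0,1],
    [0,0,-0.03,0,0,0,1],
    [0,0,-0.04,0,0,0,1],
    [0,0,-0.05,0,0,0,1],
    [0,0,-0.06,0,0,0,1],
  ],
)

```text
clock: 10.78
eef_pos: [0.5514, 0.2223, 0.0548]
orientation: [-3.141, -0.001, 1.238]
force: [-0.7, 6.1, 1.8]
grip_width: 0.0466
finger_force: 30.0
```

```bash
python3 t.py
```

```text
clk 10.78 tz -0.229 j6 -0.127 turned 93.07
```

Request:
move_arm(
  plan=[
    [0,0,0.01,0,0,0,1],
    [0,0,0.02,0,0,0,1],
    [0,0,0.03,0,0,0,1],
    [0,0,0.04,0,0,0,1],
    [0,0,0.05,0,0,0,1],
    [0,0,0.06,0,0,0,1],
  ],
)

```text
clock: 11.28
eef_pos: [0.5514, 0.2223, 0.0548]
orientation: [-3.141, -0.0, 1.191]
force: [0.1, 5.0, 0.2]
grip_width: 0.0462
finger_force: 30.0
```

```bash
python3 t.py
```

```text
clk 11.28 tz 0.261 j6 0.128 turned 95.74
```

Request:
move_arm(
  plan=[
    [0,0,0.008,0,0,0,1],
    [0,0,0.016,0,0,0,1],
    [0,0,0.024,0,0,0,1],
    [0,0,0.032,0,0,0,1],
    [0,0,0.04,0,0,0,1],
    [0,0,0.048,0,0,0,1],
  ],
)

```text
clock: 11.78
eef_pos: [0.5514, 0.2223, 0.0548]
orientation: [-3.141, -0.0, 1.154]
force: [-0.0, 5.7, 0.4]
grip_width: 0.0468
finger_force: 30.0
```

```bash
python3 t.py
```

```text
clk 11.78 tz 0.329 j6 0.197 turned 97.89
```

Request:
move_arm(
  plan=[
    [0,0,0.008,0,0,0,1],
    [0,0,0.016,0,0,0,1],
    [0,0,0.024,0,0,0,1],
    [0,0,0.032,0,0,0,1],
    [0,0,0.04,0,0,0,1],
    [0,0,0.048,0,0,0,1],
  ],
)

```text
clock: 12.28
eef_pos: [0.5514, 0.2223, 0.0548]
orientation: [-3.141, -0.0, 1.116]
force: [0.4, 5.2, -0.2]
grip_width: 0.0466
finger_force: 30.0
```

```bash
python3 t.py
```

```text
clk 12.28 tz 0.338 j6 0.257 turned 100.04
```

Request:
move_arm(
  plan=[
    [0,0,0.008,0,0,0,1],
    [0,0,0.016,0,0,0,1],
    [0,0,0.024,0,0,0,1],
  ],
)

```text
clock: 12.53
eef_pos: [0.5514, 0.2222, 0.0548]
orientation: [-3.141, -0.0, 1.097]
force: [0.3, 6.5, 0.7]
grip_width: 0.0464
finger_force: 30.0
```

```bash
python3 t.py
```

```text
clk 12.53 tz 0.394 j6 0.288 turned 101.12
```

Request:
move_arm(
  plan=[
    [0,0,0.004,0,0,0,1],
    [0,0,0.006,0,0,0,1],
    [0,0,0.006,0,0,0,1],
    [0,0,0.006,0,0,0,1],
    [0,0,0.006,0,0,0,1],
    [0,0,0.006,0,0,0,1],
  ],
)

```text
clock: 13.03
eef_pos: [0.5514, 0.2223, 0.0548]
orientation: [-3.141, -0.0, 1.093]
force: [-0.3, 5.1, 0.3]
grip_width: 0.0468
finger_force: 30.0
```

```bash
python3 t.py
```

```text
clk 13.03 tz 0.382 j6 0.342 turned 101.38
```

Request:
move_arm(
  plan=[
    [0,0,0.008,0,0,0,1],
    [0,0,0.016,0,0,0,1],
    [0,0,0.02,0,0,0,1],
    [0,0,0.02,0,0,0,1],
    [0,0,0.02,0,0,0,1],
    [0,0,0.02,0,0,0,1],
  ],
)

```text
clock: 13.53
eef_pos: [0.5514, 0.2222, 0.0548]
orientation: [-3.141, -0.0, 1.077]
force: [-0.3, 4.6, 1.0]
grip_width: 0.0464
finger_force: 30.0
```

```bash
python3 t.py
```

```text
clk 13.53 tz 0.309 j6 0.346 turned 102.27
```

```bash
cat > avg.py <<'E'
from workcell import *
import numpy as np
a=[]
for i in range(8):
    get_image("wrist");s=read_state();a.append((s["wrist_torque"][2],s["joint_torque"][5],np.degrees(2.862-s["orientation"][2])))
a=np.array(a);print("tz",a[:,0].round(3),"mean tz,j6,turn",a.mean(0).round(3),"clk",s["clock"])
E
python3 avg.py
```

```text
tz [0.362 0.36  0.379 0.334 0.385 0.333 0.337 0.36 ] mean tz,j6,turn [  0.356   0.346 102.275] clk 13.9333
```

Request:
move_arm(
  plan=[
    [0,0,0.006,0,0,0,1],
    [0,0,0.012,0,0,0,1],
    [0,0,0.018,0,0,0,1],
    [0,0,0.022,0,0,0,1],
  ],
)

```text
clock: 14.27
eef_pos: [0.5514, 0.2222, 0.0548]
orientation: [-3.141, -0.0, 1.06]
force: [-0.1, 5.3, -0.1]
grip_width: 0.0461
finger_force: 30.0
```

```bash
python3 t.py; python3 avg.py
```

```text
clk 14.27 tz 0.470 j6 0.419 turned 103.26
tz [0.376 0.367 0.394 0.317 0.342 0.382 0.349 0.407] mean tz,j6,turn [  0.367   0.386 103.262] clk 14.6667
```

Request:
move_arm(
  plan=[
    [0,0,-0.008,0,0,0,1],
    [0,0,-0.016,0,0,0,1],
    [0,0,-0.022,0,0,0,1],
    [0,0,-0.022,0,0,0,1],
  ],
)

```text
clock: 15.0
eef_pos: [0.5514, 0.2222, 0.0548]
orientation: [-3.141, -0.0, 1.076]
force: [-0.6, 5.7, -0.5]
grip_width: 0.0467
finger_force: 30.0
```

```bash
python3 avg.py
```

```text
tz [ 0.038 -0.061  0.046 -0.015 -0.017  0.016  0.068  0.072] mean tz,j6,turn [1.80000e-02 1.20000e-02 1.02323e+02] clk 15.4
```

Request:
move_arm(
  plan=[
    [0,0,-0.012,0,0,0,1],
    [0,0,-0.024,0,0,0,1],
    [0,0,-0.036,0,0,0,1],
    [0,0,-0.048,0,0,0,1],
    [0,0,-0.06,0,0,0,1],
    [0,0,-0.072,0,0,0,1],
    [0,0,-0.084,0,0,0,1],
    [0,0,-0.096,0,0,0,1],
    [0,0,-0.108,0,0,0,1],
    [0,0,-0.12,0,0,0,1],
    [0,0,-0.132,0,0,0,1],
    [0,0,-0.132,0,0,0,1],
  ],
)

```text
clock: 16.4
eef_pos: [0.5514, 0.2222, 0.0548]
orientation: [-3.141, -0.001, 1.18]
force: [-0.9, 4.5, -0.5]
grip_width: 0.0464
finger_force: 30.0
```

```bash
python3 avg.py
```

```text
tz [-0.114 -0.078 -0.133 -0.102 -0.078 -0.121 -0.076 -0.099] mean tz,j6,turn [-0.1   -0.106 96.399] clk 16.8
```

Request:
move_arm(
  plan=[
    [0,0,0.006,0,0,0,1],
    [0,0,0.012,0,0,0,1],
    [0,0,0.018,0,0,0,1],
    [0,0,0.024,0,0,0,1],
    [0,0,0.03,0,0,0,1],
    [0,0,0.036,0,0,0,1],
    [0,0,0.036,0,0,0,1],
  ],
)

```text
clock: 17.38
eef_pos: [0.5514, 0.2223, 0.0548]
orientation: [-3.141, -0.0, 1.152]
force: [-0.2, 4.6, 0.9]
grip_width: 0.0465
finger_force: 30.0
```

```bash
python3 avg.py
```

```text
tz [0.202 0.16  0.155 0.197 0.233 0.135 0.171 0.213] mean tz,j6,turn [ 0.183  0.214 97.976] clk 17.7833
```

Request:
move_arm(
  plan=[
    [0,0,0.008,0,0,0,1],
    [0,0,0.016,0,0,0,1],
    [0,0,0.024,0,0,0,1],
    [0,0,0.032,0,0,0,1],
    [0,0,0.04,0,0,0,1],
    [0,0,0.048,0,0,0,1],
    [0,0,0.048,0,0,0,1],
  ],
)

```text
clock: 18.37
eef_pos: [0.5514, 0.2223, 0.0548]
orientation: [-3.141, -0.0, 1.114]
force: [-0.1, 5.2, 0.8]
grip_width: 0.0464
finger_force: 30.0
```

```bash
python3 avg.py
```

```text
tz [0.255 0.251 0.272 0.244 0.243 0.3   0.224 0.265] mean tz,j6,turn [  0.257   0.257 100.13 ] clk 18.7667
```

Request:
move_arm(
  plan=[
    [0,0,0.008,0,0,0,1],
    [0,0,0.016,0,0,0,1],
    [0,0,0.024,0,0,0,1],
    [0,0,0.032,0,0,0,1],
    [0,0,0.04,0,0,0,1],
    [0,0,0.048,0,0,0,1],
    [0,0,0.048,0,0,0,1],
  ],
)

```text
clock: 19.35
eef_pos: [0.5514, 0.2223, 0.0548]
orientation: [-3.141, -0.0, 1.077]
force: [0.3, 4.9, 0.3]
grip_width: 0.0465
finger_force: 30.0
```

```bash
python3 avg.py
```

```text
tz [0.282 0.314 0.294 0.385 0.353 0.258 0.317 0.332] mean tz,j6,turn [  0.317   0.319 102.279] clk 19.75
```

Request:
move_arm(
  plan=[
    [0,0,-0.08,0,0,0,1],
    [0,0,-0.16,0,0,0,1],
    [0,0,-0.24,0,0,0,1],
    [0,0,-0.32,0,0,0,1],
    [0,0,-0.4,0,0,0,1],
    [0,0,-0.48,0,0,0,1],
    [0,0,-0.56,0,0,0,1],
    [0,0,-0.64,0,0,0,1],
    [0,0,-0.72,0,0,0,1],
    [0,0,-0.8,0,0,0,1],
    [0,0,-0.89,0,0,0,1],
    [0,0,-0.89,0,0,0,1],
  ],
)

```text
clock: 20.75
eef_pos: [0.5515, 0.2222, 0.0548]
orientation: [3.141, -0.001, 1.779]
force: [0.7, 4.7, -0.5]
grip_width: 0.0466
finger_force: 30.0
```

Request:
move_arm(
  plan=[
    [0,0,-0.08,0,0,0,1],
    [0,0,-0.16,0,0,0,1],
    [0,0,-0.24,0,0,0,1],
    [0,0,-0.32,0,0,0,1],
    [0,0,-0.4,0,0,0,1],
    [0,0,-0.48,0,0,0,1],
    [0,0,-0.56,0,0,0,1],
    [0,0,-0.64,0,0,0,1],
    [0,0,-0.72,0,0,0,1],
    [0,0,-0.8,0,0,0,1],
    [0,0,-0.89,0,0,0,1],
    [0,0,-0.89,0,0,0,1],
  ],
)

```text
clock: 21.75
eef_pos: [0.5516, 0.2223, 0.0548]
orientation: [3.141, -0.0, 2.478]
force: [0.5, 5.1, 1.2]
grip_width: 0.0466
finger_force: 30.0
```

Request:
move_arm(
  plan=[
    [0,0,-0.04,0,0,0,1],
    [0,0,-0.08,0,0,0,1],
    [0,0,-0.08,0,0,0,1],
    [0,0,-0.08,0,0,0,1],
  ],
)

```text
clock: 22.08
eef_pos: [0.5516, 0.2223, 0.0548]
orientation: [3.141, 0.0, 2.537]
force: [0.5, 6.2, -0.5]
grip_width: 0.0465
finger_force: 30.0
```

```bash
python3 t.py
```

```text
clk 22.08 tz 0.169 j6 0.120 turned 18.60
```

Open, lift 60 mm, look.

Request:
move_arm(
  plan=[
    [0,0,0,0,0,0,0],
    [0,0,0,0,0,0,0],
    [0,0,0,0,0,0,0],
    [0,0,0,0,0,0,0],
    [0,0,0,0,0,0,0],
    [0,0,0,0,0,0,0],
    [0,0,0,0,0,-0.03,0],
    [0,0,0,0,0,-0.06,0],
    [0,0,0,0,0,-0.09,0],
    [0,0,0,0,0,-0.12,0],
    [0,0,0,0,0,-0.16,0],
    [0,0,0,0,0,-0.16,0],
  ],
)

```text
clock: 23.08
eef_pos: [0.5542, 0.2227, 0.1808]
orientation: [3.134, 0.007, 2.537]
force: [0.5, -0.7, 0.7]
grip_width: 0.0921
finger_force: 0.0
```

```bash
python3 - <<'E'
from h import *
p=get_image("wrist");s=read_state();print(s["eef_pos"],s["orientation"],s["grip_width"],s["force"])
cv2.imwrite("pics/w6f.png",p["color"][:,:,::-1])
cv2.imwrite("pics/w6.png",cv2.resize(p["color"][140:340,220:460],(720,600),interpolation=cv2.INTER_CUBIC)[:,:,::-1])
np.savez("w6.npz",K=p["mtx"],T=p["cam_to_world"])
E
```

```text
[0.55323602 0.22238912 0.17814123] [3.13640427 0.00456045 2.53669752] 0.09159979431040724 [ 0.18564339  0.21609836 -0.00633931]
```

View pics/w6.png

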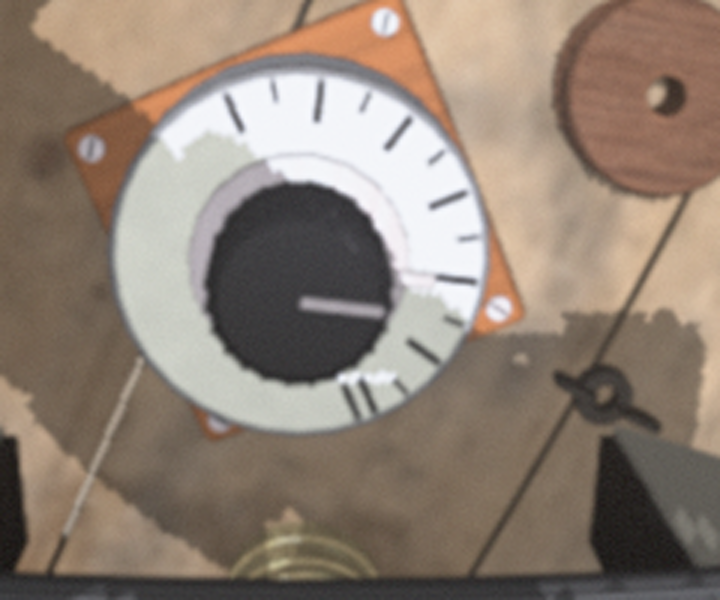

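```bash
python3 -c "
from workcell import *
print(job_done())"
```

```text
the job is handed in; nothing more can be done
None
```

I wound the timer to its stop, turned the pointer back to the 40-minute mark, released the knob and handed the job in; the stop force, judged from wrist torque, was about 6–9 N (within the 3–12 N limits), but no verdict came back.

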